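# Dip a spread portioner and mark the depth

## Task

Before the rolls are filled, check how deep the spread portioner is set: take the dip rod out of its wooden stand, slide it down the bore of the upright steel tube, past the wiper that grips it, until it bottoms and lightly but surely presses down the sprung seat in there, and leave it standing in the bore. Then read how much of the rod sticks out: slide the marker on the post next to the tube until its pointer is level with the top of the rod, and let go. Do not press the seat hard, and leave the jars, tin, mug, spatula and rolls where they are.

Things in the scene. Friction and masses are not known exactly. Their poses are not given: they have to be found in the camera images.
- portioner: Spread portioner, fixed to the table: an aluminium base plate 160 x 220 x 12 mm carrying the upright steel portion tube (48 mm across, 68 mm at its foot collar, rim 130 mm above the table) and, 120 mm to its +y side, a dark square post (12 mm, 310 mm tall). Origin on the table under the tube's axis; z up; the marker's arm points along its -x (towards the robot).
- mouth (a point): Centre of the tube's mouth, at rim height, on the bore's vertical axis. The bore is 17.6 mm across, with no lead-in chamfer. Two sprung rubber nibs 20 mm below the rim (the wiper) hold the rod: pushing it past them takes up to about 5 N, then a drag of about 2 to 4 N while it slides, so it neither drops nor sinks by its own weight. The bore ends at a piston whose sprung seat lies 65 to 109 mm below the rim (not known, not visible).
- seat (a joint): How far the piston's sprung seat is pressed down, m: about 0 free, stiffness 2 N per mm, on top of the wiper's drag. Bottomed surely means pressed 1.5 mm or more for a moment (aim at 3 to 4 mm: about 8 N in all on the rod while pushing); more than 7 mm is too hard. When let go the rod stays standing on the seat, held by the wiper. The reading does not tell the seat's height.
- rod: Dip rod, 170 mm long, about 0.12 kg, upright in the stand at the start: round steel shaft 14 mm across with a foot tapered to 8 mm over the last 10 mm, and on top a square grey grip 22 x 22 mm, 45 mm tall (its sides along the rod's x and y). Origin at the centre of the foot's end, z up along the rod.
- rod_top (a point): Centre of the rod's top face, 170 mm above its foot.
- stand: Wooden block 70 x 70 x 60 mm, fixed, with a blind hole 18 mm across and 50 mm deep in which the rod stands. Origin under its centre.
- marker (a joint): Height of the sliding marker on the post, m: 0 is the lowest (pointer 160 mm above the table), 0.125 the highest; grows upwards. It starts near the top. Stays where it is left; moving it takes about 3 N.
- marker_edge (a point): Tip of the marker's steel pointer, on its upper edge, 38 mm from the post's axis towards the tube: this is the level to be set.
- marker_tab (a point): Point to grip on the marker: an upright grey tab, 14 mm thick (along the portioner's y) by 24 mm, 48 mm tall, at the end of the marker's arm, 75 mm from the post towards the robot. This point is 22 mm above the pointer's level and 14 mm below the tab's top.
- jar_a: Bystander: glass jar, 72 mm wide, 100 mm tall. Origin under its centre; leave alone.
- jar_b: Bystander: glass jar, 68 mm wide, 90 mm tall. Origin under its centre; leave alone.
- tin: Bystander: low tin, 68 mm wide, 45 mm tall. Origin under its centre; leave alone.
- mug: Bystander: white mug, 80 mm wide, 90 mm tall. Origin under its centre; leave alone.
- spatula: Bystander: spatula lying flat, 200 mm long; leave alone.
- roll_a: Bystander: bread roll, 140 x 56 x 50 mm. Origin under its centre; leave alone.
- roll_b: Bystander: bread roll, 140 x 56 x 50 mm. Origin under its centre; leave alone.

How it is judged:
By the outcome, as a careful person would: the job done as asked, in the order asked, and still so for the second after the job is handed in, with the robot touching nothing.
It also fails if it takes over 64 s, if anything falls off the work surface, if the arm or the gripper's body presses on something with over 40 N, if the wrist force passes 120 N, or if a joint passes its speed limit or range.

## Robot

A 7-joint arm with a two-finger parallel gripper is mounted at the origin on the work surface. World frame = base frame: x ahead of the robot, y to its left, z up, the work surface at z = 0. Lengths are in m, angles in rad, forces in N, time in s.
With the tool pointing down it reaches from about 0.4 to 0.85 m from the base axis. Payload 4.4 kg.
Tool frame: the origin (TCP) lies at the very end of the fingers, on their centre line; the grasp point (between the pads) lies 19 mm behind it (r.pinch_z is the z of the grasp point in the tool frame, in m); z points along the fingers, y is the line along which they close (so a half turn about z gives the same grasp; the last joint's range is limited). The gripper opens to 94 mm and grips with 3 to 60 N. Pads are 16 mm wide; open, the fingers measure 119 mm over their backs; the gripper's body (75 mm by 177 mm) begins 78 mm behind the grasp point.
Start: joints at [1.272, 0.628, 0.038, 1.517, -0.027, 0.996, -0.02], TCP at [0.15, -0.632, 0.205] pointing down, gripper open.
Joint ranges: [-3.06, 3.06], [-0.37, 2.12], [-1.25, 1.32], [0.18, 2.47], [-1.1, 4.24], [0.23, 1.98], [-2.94, 2.94]. Speed limits (rad/s): [2.57, 2.57, 3.14, 3.14, 3.14, 3.14, 3.14].

## Interface

Orientations are given as a rotation vector (axis times angle).
In Python, from workcell import r gives the robot as it stands.
- The arm moves only by the tool servo_tool, never from a script. Its argument "moves" is text: rows parted by semicolons, each of 6 numbers parted by spaces: the shift along the world's x, y, z in units of 60 mm (1.0 is 60 mm), then the turn, a rotation vector about the world's x, y, z in units of 10 degrees (1.0 is 10 degrees). A call has 1 to 8 rows; each row shifts and turns the commanded pose from where the row before left it; what a row does not reach is not made up. A row lasts 1/8 s, in which the tool goes at most 62.5 mm and 10.7 degrees, less where a joint would pass 70% of its speed; a pose out of reach is approached as far as the arm can. A call is refused whole if a number of a shift passes 1 or a number of a turn 1, either way. A call with a gripper value outside its range is refused whole. "hand" is the finger opening in mm, from 0 to 94, set as the call begins (left out, the last holds). The fingers move at their own pace and stop on an object; the grip force is fixed at half the most. Time passes only in rows, so rows that do not move let the fingers close. It gives the time, the measured TCP pose, the force, the opening and the grip force at its end, in the units of the state.
- r.observe(): the state, without advancing time (a new reading comes with each control period).
- r.camera(name): name is "side" or "top" or "wrist"; returns a dict with "pixels" (400x640x3 uint8, blue, green, red), "vfov" (degrees; the focal length in pixels is half the picture's height over the tangent of half this angle, whatever the lens; pixels are square), "cx", "cy" (the principal point, pixels), "rvec" (rotation vector, rad) and "tvec" (3), from world to camera coordinates, as OpenCV has them. Camera axes: x right, y down, z forward; pixel columns grow to the right and rows downward; lengths in m; the calibration is good to about 2 mm. A picture is of the moment at which its call begins. There is no depth.
- r.hand_in(): hands the job in; it is judged then, once.
Trained networks look in a picture, given as the dict that the camera call returned (one of the last four; its "shot" number tells which), for a name from the list of things; names that differ only in an ending like _2 or _b are one class to them, and where a whole thing is asked for, a point or a joint stands for the part that bears it (a point fixed in the world has none). Each returns a list of dicts, best first, with "p" (0 to 1); they miss things now and then, are a little off and sometimes report something else, mostly with a low value. They report only what shows in the picture. A call takes as long as a camera call.
- r.recognise(name, picture): "at" ([column, row] in pixels, amid what is visible of it).
- r.outline_of(name, picture): "region" (400x640 bool, what is visible of it) and "at" ([column, row] in pixels, amid what is visible of it).
- r.spot_point(name, picture): "at" ([column, row] in pixels: a listed point, or the origin of a listed thing).
The state is a dict: "time": time; "joint_positions": joint angles; "dq": joint speeds; "joint_torque": joint torques, N m; "position": TCP position; "ee_rot": TCP orientation; "force": force on the tool from outside, world axes, zero at the start; "ft_torque": the same for the moment, N m; "width": finger opening in m; "grip_force": force on a finger pad.
Only numpy, scipy, OpenCV 4.12 (cv2) and the standard library are available. Lean on these libraries where they do the work, as an engineer would, in place of code of your own. Each camera call takes 0.05 s, during which the arm holds its last target. There are 200 camera calls.

## Working session

There is one attempt and no reset: what is moved stays moved. The work goes in short steps, Python scripts to look and compute and a tool call to move; the robot and the scene stay as the last step left them, time stands still between calls to the robot, and variables do not carry over. Pictures are saved under pics/ and viewed, at most 10 in all, crops included, and the job is handed in when it is done.

Besides the shell and the picture viewer there is one more tool, called as name(argument=value, ...), one argument or row to a line, values as JSON. servo_tool: Moves the arm, as the interface text tells. Its arguments: {"type":"object","properties":{"moves":{"type":"string"},"hand":{"type":"number"}},"required":["moves"]}

```bash
mkdir -p pics; ls
cat > h.py <<'E'
import numpy as np, cv2
from workcell import r
def K(c):
    f=200/np.tan(np.radians(c['vfov'])/2); return np.array([[f,0,c['cx']],[0,f,c['cy']],[0,0,1.]])
def ray(c,p):
    R=cv2.Rodrigues(np.array(c['rvec'],float))[0]; t=np.array(c['tvec'],float).ravel()
    d=R.T@np.linalg.inv(K(c))@np.array([p[0],p[1],1.]); return -R.T@t, d/np.linalg.norm(d)
def atz(c,p,z):
    o,d=ray(c,p); return o+d*(z-o[2])/d[2]
def tri(obs):
    A=np.zeros((3,3));b=np.zeros(3);L=[ray(c,p) for c,p in obs]
    for o,d in L:
        P=np.eye(3)-np.outer(d,d);A+=P;b+=P@o
    x=np.linalg.solve(A,b); return x,[np.linalg.norm((np.eye(3)-np.outer(d,d))@(x-o)) for o,d in L]
def proj(c,X):
    return cv2.projectPoints(np.array(X,float).reshape(-1,3),np.array(c['rvec'],float),np.array(c['tvec'],float),K(c),None)[0].reshape(-1,2)
E
python3 - <<'E'
from h import *
np.set_printoptions(precision=4,suppress=True)
s=r.observe();print(s['time'],s['position'],s['ee_rot'],s['force'],s['width'],r.pinch_z)
C={n:r.camera(n) for n in('side','top')}
for n,c in C.items():
    cv2.imwrite(f'pics/{n}0.png',c['pixels']); print(n,ray(c,(320,200)),c['vfov'])
for nm in 'mouth rod rod_top stand marker_edge marker_tab portioner jar_a tin mug roll_a spatula'.split():
    o=[]
    for n,c in C.items():
        l=r.spot_point(nm,c); print(nm,n,[(np.round(q['at'],1),round(q['p'],2)) for q in l[:3]])
        if l:o.append((c,l[0]['at']))
    if len(o)==2: print('   ',*tri(o))
E
```

```text
pics
0.0 [ 0.1498 -0.6318  0.2046] [-3.1185 -0.3646  0.0004] [-0.6312  0.0096  0.5245] 0.09414616581923865 -0.0188
side (array([0.502 , 0.8396, 0.9456]), array([ 0.0483, -0.7378, -0.6733])) 45.47766775838665
top (array([ 0.4308, -0.0728,  1.572 ]), array([ 0.0498,  0.0264, -0.9984])) 42.05952365583675
mouth side [(array([306. , 211.1]), 0.73)]
mouth top [(array([314.4, 168.4]), 0.94)]
    [ 0.5925 -0.0197  0.1211] [np.float64(0.00039492086907864905), np.float64(0.0003949208690786316)]
rod side []
rod top [(array([375.8, 198.7]), 0.44)]
rod_top side [(array([343.8, 149.1]), 0.49)]
rod_top top [(array([381.1, 194.2]), 0.49)]
    [ 0.5107 -0.199   0.1871] [np.float64(0.002591658153171879), np.float64(0.002591658153172097)]
stand side [(array([344.4, 199.7]), 0.78)]
stand top [(array([375.5, 197.9]), 0.63)]
    [ 0.5056 -0.1981  0.0063] [np.float64(0.007452847663579108), np.float64(0.00745284766357937)]
marker_edge side [(array([316. , 187.9]), 0.97)]
marker_edge top [(array([279.1, 169.2]), 0.74)]
    [0.568  0.0636 0.2727] [np.float64(0.006330591361560472), np.float64(0.006330591361560
[... 829 characters left out ...]
14877232749946738)]
mug side [(array([275.5, 182.9]), 0.67)]
mug top [(array([392.5, 131.4]), 0.59)]
    [ 0.7119 -0.2537  0.0076] [np.float64(0.0024053152662024476), np.float64(0.0024053152662025447)]
roll_a side [(array([379.2, 160.2]), 0.88), (array([240.2, 307.1]), 0.72), (array([314.4, 188.2]), 0.24)]
roll_a top [(array([444.5, 238.5]), 0.86), (array([241.3, 131.2]), 0.65)]
    [ 0.3909 -0.4033  0.001 ] [np.float64(0.0018819596076208077), np.float64(0.0018819596076207464)]
spatula side [(array([399. , 323.1]), 0.74)]
spatula top [(array([240.7, 253.7]), 0.64), (array([443.6, 239.2]), 0.16)]
    [0.3538 0.2087 0.0013] [np.float64(0.0033191363672455104), np.float64(0.0033191363672454787)]
```

View pics/top0.png

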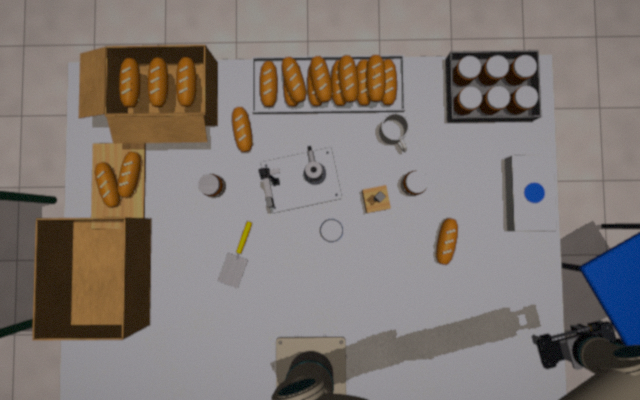

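View pics/side0.png

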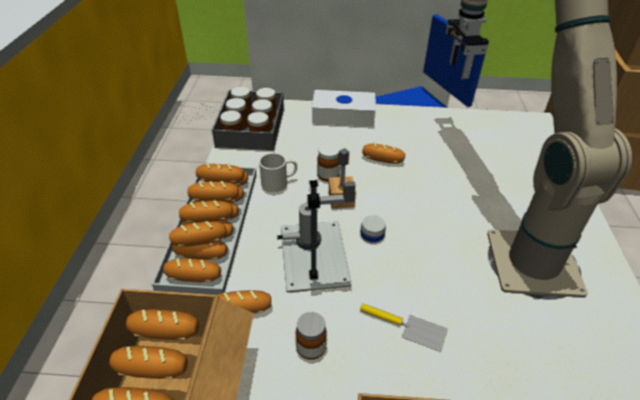

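The top view shows the tube at (314,170), the post and marker at (265,180), the stand at (376,198) with the grip on it, and a jar at (413,183). The plate is turned about 10°. The side view agrees. I'm moving over the rod.

servo_tool(
  moves="0.5 0.6 0.8 0 0 0;0.75 0.9 0.8 0 0 0;0.75 0.95 0.6 0 0 0;0.75 0.95 0 0 0 0;0.75 0.95 0 0 0 0;0.75 0.95 0 0 0 0;0.75 0.95 0 0 0 0;0.8 0.95 0 0 0 0",
)

```text
time: 2.3
position: [0.4419, -0.2697, 0.3136]
ee_rot: [3.12, 0.364, 0.001]
force: [0.7, -0.8, -0.5]
width: 0.0937
grip_force: 0.0
```

Run:
```python
from h import *
np.set_printoptions(precision=4,suppress=True)
s=r.observe();print(s['time'],s['position'],s['ee_rot'],s['joint_positions'])
C={n:r.camera(n) for n in('side','top','wrist')}
c=C['wrist'];cv2.imwrite('pics/w1.png',c['pixels']); print(ray(c,(320,200)),c['vfov'])
for nm in 'mouth rod_top stand marker_edge marker_tab portioner'.split():
    o=[]
    for n,c in C.items():
        l=r.spot_point(nm,c); print(nm,n,[(np.round(q['at'],1),round(q['p'],2)) for q in l[:2]])
        if l:o.append((c,l[0]['at']))
    if len(o)>1: print('   ',*tri(o))
    if nm=='rod_top' and l: print('z=.18',atz(C['wrist'],l[0]['at'],.18))
```

```text
2.3 [ 0.4419 -0.2697  0.3136] [3.1196 0.3644 0.0011] [ 0.5433  0.3244 -0.0679  1.7271  0.0247  1.0899 -0.8707]
(array([ 0.5144, -0.2475,  0.4928]), array([-0.226 , -0.0529, -0.9727])) 60.88039617634849
mouth side [(array([312.2, 189.9]), 0.68), (array([308.7, 211.2]), 0.61)]
mouth top [(array([313.6, 169.1]), 0.97), (array([241.4, 252.3]), 0.35)]
mouth wrist []
    [ 0.5798 -0.0202  0.1925] [np.float64(0.002486104568371435), np.float64(0.002486104568371469)]
rod_top side [(array([341.6, 148.1]), 0.75), (array([307.7, 240.9]), 0.21)]
rod_top top [(array([380.2, 196.1]), 0.38)]
rod_top wrist [(array([268.5, 110.8]), 0.66)]
    [ 0.5107 -0.1993  0.1884] [np.float64(0.0035422927796435895), np.float64(0.0037785225829989615), np.float64(0.0025240483783651397)]
z=.18 [ 0.5096 -0.2004  0.18  ]
stand side [(array([344.8, 199.6]), 0.78)]
stand top [(array([372.1, 198.6]), 0.74)]
stand wrist [(array([288.8, 112.6]), 0.58)]
    [ 0.5065 -0.1955  0.0066] [np.float64(0.009547318172902799), np.float64(0.008589322312713464), np.float64(0.008128554662104189)]
marker_edge side [(array([311.3, 188.4]), 0.86), (array([307.4, 209. ]), 0.27)]
marker_edge top [(array([278.3, 171.4]), 0.6)]
marker_edge wrist []
    [0.5704 0.0657 0.2715] [np.float64(0.0013626595745813912), np.float64(0.0013626595745809345)]
marker_tab side [(array([345.4, 189. ]), 0.7)]
marker_tab top [(array([267.9, 198.2]), 0.6)]
marker_tab wrist []
    [0.4995 0.0892 0.2959] [np.float64(0.0009788308941900575), np.float64(0.000978830894189955)]
portioner side [(array([306.3, 241.5]), 0.95)]
portioner top [(array([315.4, 174.9]), 0.77)]
portioner wrist [(array([165.1,  16.5]), 0.79)]
    [ 0.5894 -0.0195  0.0086] [np.float64(0.0038353214662765834), np.float64(0.004647902815010438), np.float64(0.0010891814662118476)]
```

View pics/w1.png

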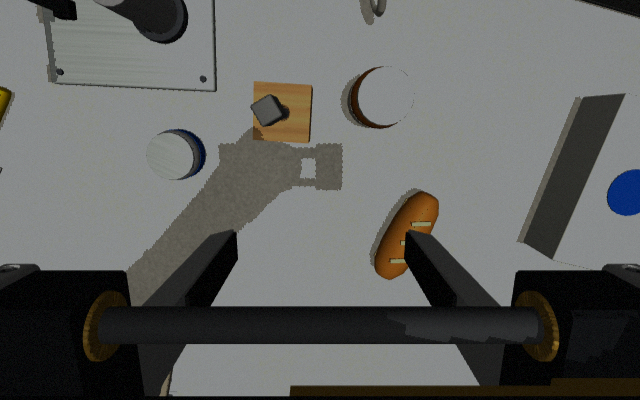

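The wrist view shows the stand at (283,112), with the grip's top at (268,110) turned about 24° ccw relative to the tool. The plate's edges are about 2° cw of the tool. I'm hovering over the rod with the tool turned to match.

servo_tool(
  moves="0.6 0.6 -0.5 0 0 1;0.5 0.5 -0.5 0 0 0.9;0 0.0 0 0 0 0.5;0 0 0 0 0 0",
)

```text
time: 3.85
position: [0.5069, -0.2051, 0.2528]
ee_rot: [-2.976, -1.005, 0.001]
force: [-0.4, -0.7, 0.1]
width: 0.0944
grip_force: 0.0
```

Run:
```python
from h import *
np.set_printoptions(precision=4,suppress=True)
s=r.observe();print(s['time'],s['position'],s['ee_rot'])
c=r.camera('wrist')
p=proj(c,[s['position'],s['position']+[0,0,-.07]]);print('tcp px',p)
for q in r.spot_point('rod_top',c)[:2]: print(q, atz(c,q['at'],.18))
for nm in('rod','stand'):
  for q in r.outline_of(nm,c)[:1]:
    m=q['region'].astype(np.uint8); k=cv2.findContours(m,0,2)[0]; k=max(k,key=cv2.contourArea); print(nm,q['p'],cv2.minAreaRect(k))
im=c['pixels']; cv2.imwrite('pics/w2.png',cv2.resize(im[120:370,160:480],None,fx=2,fy=2,interpolation=2))
```

```text
3.85 [ 0.5069 -0.2051  0.2528] [-2.9759 -1.005   0.0009]
tcp px [[319.0218 247.2529]
 [319.3878 213.0505]]
{'at': [310.7, 206.7], 'p': 0.96} [ 0.5062 -0.1972  0.18  ]
rod 0.78 ((313.0793151855469, 192.95175170898438), (49.41206359863281, 29.065919876098633), 85.2363510131836)
stand 0.77 ((316.8000183105469, 174.40000915527344), (64.39875793457031, 66.18760681152344), 26.56505012512207)
```

View pics/w2.png

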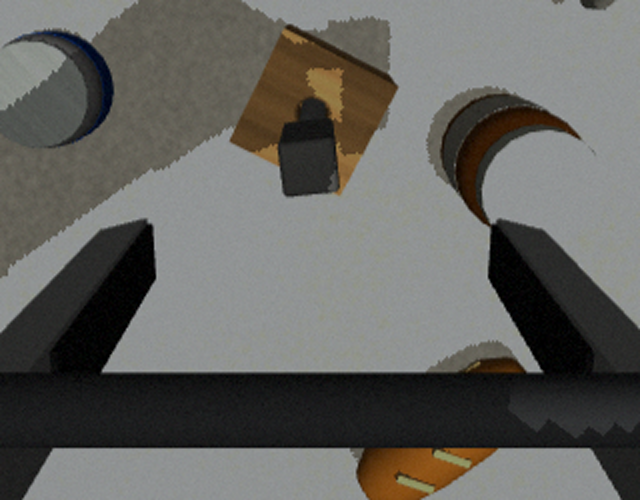

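The crop shows the grip's top face at about (310,165), aligned within 5° and a few mm left of the tool centre. I'm descending and gripping.

servo_tool(
  moves="0 0.13 0 0 0 0.4;0 0 -0.6 0 0 0;0 0 -0.6 0 0 0;0 0 -0.45 0 0 0;0 0 -0.25 0 0 0;0 0 0 0 0 0",
  hand=50,
)

```text
time: 4.8
position: [0.5065, -0.1976, 0.1388]
ee_rot: [-2.939, -1.108, 0.001]
force: [-0.2, -0.5, -0.1]
width: 0.0501
grip_force: 0.0
```

servo_tool(
  moves="0 0 0 0 0 0;0 0 0 0 0 0;0 0 0 0 0 0;0 0 0 0 0 0;0 0 0 0 0 0;0 0 0 0 0 0",
  hand=0,
)

```text
time: 5.55
position: [0.5074, -0.1977, 0.1398]
ee_rot: [2.939, 1.108, 0.002]
force: [0.4, -0.2, 6.6]
width: 0.0222
grip_force: 29.7
```

servo_tool(
  moves="0 0 0.5 0 0 0;0 0 0.8 0 0 0;0 0 0.8 0 0 -0.7;0.2 0.4 0.5 0 0 -0.8;0.2 0.5 0 0 0 -0.8;0.2 0.5 0 0 0 -0.7;0 0 0 0 0 0;0 0 0 0 0 0",
)

```text
time: 6.55
position: [0.5421, -0.1142, 0.2946]
ee_rot: [3.126, 0.311, -0.003]
force: [1.4, -1.0, -0.7]
width: 0.0219
grip_force: 30.0
```

```bash
cat > m.py <<'E'
from h import *
import sys
np.set_printoptions(precision=4,suppress=True)
def look(names,cams=('side','top','wrist'),tag=None):
    s=r.observe();print(s['time'],s['position'],s['ee_rot'],s['force'])
    C={n:r.camera(n) for n in cams}
    for nm in names:
        o=[]
        for n,c in C.items():
            l=r.spot_point(nm,c)
            if l and l[0]['p']>.3:o.append((c,l[0]['at'])); print(nm,n,np.round(l[0]['at'],1),round(l[0]['p'],2), atz(c,l[0]['at'],.13) if nm=='mouth' else '')
        if len(o)>1: print('   ',*tri(o))
    if tag:
        for n,c in C.items(): cv2.imwrite(f'pics/{tag}{n}.png',c['pixels'])
    return C,s
E
python3 - <<'E'
from m import *
C,s=look('mouth rod rod_top portioner marker_edge'.split(),tag='a')
E
```

```text
6.55 [ 0.5421 -0.1142  0.2946] [ 3.1257  0.3114 -0.0027] [ 1.3693 -0.9998 -0.6723]
mouth side [306.6 209.1] 0.84 [ 0.5911 -0.0177  0.13  ]
mouth top [313.6 171.3] 0.8 [ 0.583  -0.0177  0.13  ]
mouth wrist [229.5 119.3] 0.95 [ 0.5924 -0.0143  0.13  ]
    [ 0.5888 -0.0163  0.1307] [np.float64(0.002233020978520162), np.float64(0.006028297160679466), np.float64(0.004005065263089173)]
rod side [331.8 174.7] 0.8 
rod wrist [320.4 192.4] 0.92 
    [ 0.5397 -0.1158  0.1624] [np.float64(0.0049824333090718355), np.float64(0.00498243330907183)]
rod_top side [327.3 116.8] 0.58 
rod_top top [313.1 170.1] 0.35 
rod_top wrist [319.8 277.4] 0.84 
    [ 0.5569 -0.0676  0.3726] [np.float64(0.009834097665448103), np.float64(0.041800215899670104), np.float64(0.04360846653948151)]
portioner side [308.1 242.2] 0.62 
portioner top [318.3 177.2] 0.65 
portioner wrist [256.  119.6] 0.79 
    [ 0.5862 -0.0223  0.0039] [np.float64(0.002423535779376697), np.float64(0.009246400966529504), np.float64(0.0072993779312528935)]
marker_edge side [314.5 187.3] 0.6 
marker_edge top [277.7 172.2] 0.73 
marker_edge wrist [ 31.9 127.4] 0.56 
    [0.5684 0.0646 0.2712] [np.float64(0.004094035826376722), np.float64(0.0030681945866016308), np.float64(0.005206410402272332)]
```

View pics/awrist.png

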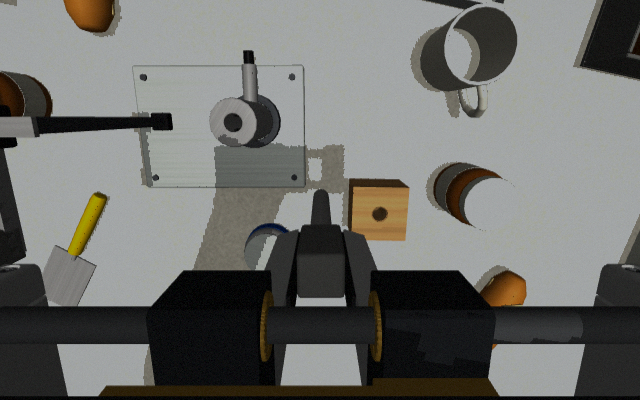

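The wrist view shows the bore as a dark disc at (233,123) and the rod's foot at about (320,192), hanging straight. I'm fitting the bore and the foot more exactly.

Run:
```python
from m import *
s=r.observe();c=r.camera('wrist');im=c['pixels']
g=cv2.cvtColor(im,6)
sub=g[105:141,215:251]; m=(sub<90).astype(np.uint8); n,l,st,ce=cv2.connectedComponentsWithStats(m)
k=l[18,18]; print(st[k],ce[k]+[215,105])
p=ce[k]+[215,105]; print('bore',atz(c,p,.13))
for z in(.155,.16,.165): print(z,proj(c,[s['position'][0],s['position'][1],z]))
a=cv2.resize(im[100:300,210:370],None,fx=3.7,fy=3,interpolation=cv2.INTER_CUBIC)
a=cv2.resize(im[170:300,260:380],None,fx=4.6,fy=4.6,interpolation=cv2.INTER_CUBIC);cv2.imwrite('pics/w3.png',a)
q=r.outline_of('rod',c)[0]['region']; ys=np.where(q.any(1))[0]; print(ys.min())
for y in range(ys.min(),ys.max(),6):
    xs=np.where(q[y])[0]; print(y,xs.min(),xs.max(),end='; ')
```

```text
[ 10   9  19  19 277] [234.3863 123.1588]
bore [ 0.5904 -0.0178  0.13  ]
0.155 [[320.1183 193.382 ]]
0.16 [[320.1165 194.5297]]
0.165 [[320.1147 195.7124]]
188
188 317 322; 194 313 327; 200 313 328; 206 312 328; 212 312 329; 218 311 330; 224 305 336; 230 301 340; 236 300 340; 242 299 341; 248 298 342; 254 297 344; 260 297 345; 266 297 344; 272 296 344; 278 297 344; 284 297 344; 290 297 344; 296 299 342;
```

View pics/w3.png

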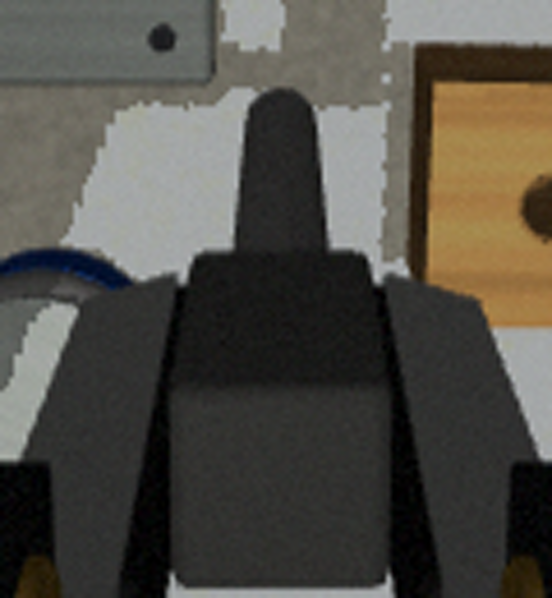

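servo_tool(
  moves="0.3 0.6 0 0 0 0;0.3 0.6 0 0 0 0;0.175 0.4 0 0 0 0;0 0 -0.3 0 0 0;0 0 0 0 0 0;0 0 0 0 0 0",
)

```text
time: 8.3
position: [0.5895, -0.0181, 0.2776]
ee_rot: [3.126, 0.309, 0.001]
force: [1.0, -0.1, -0.4]
width: 0.0219
grip_force: 30.0
```

Run:
```python
from m import *
s=r.observe();print(s['position'],s['ee_rot'],s['force'])
c=r.camera('wrist');im=c['pixels'];d=r.camera('side')
x,y,z=s['position']
print(proj(c,[[x,y,z-.13],[x,y,.13],[.5904,-.0178,.13]]),proj(d,[[x,y,z-.13],[.5904,-.0178,.13]]))
q=r.outline_of('rod',c)[0]['region']; ys=np.where(q.any(1))[0]; print(ys.min())
A=cv2.resize(im[130:260,270:370],None,fx=4,fy=4.0,interpolation=2)
B=cv2.resize(d['pixels'][130:260,260:360],None,fx=4,fy=4,interpolation=2)
cv2.imwrite('pics/w4.png',np.hstack([A,B]))
```

```text
[ 0.5895 -0.0181  0.2776] [3.126  0.309  0.0007] [ 1.0394 -0.1479 -0.3784]
[[320.1003 195.8263]
 [320.1012 191.8035]
 [320.0187 190.8761]] [[307.2015 203.836 ]
 [306.8855 209.0976]]
189
```

View pics/w4.png

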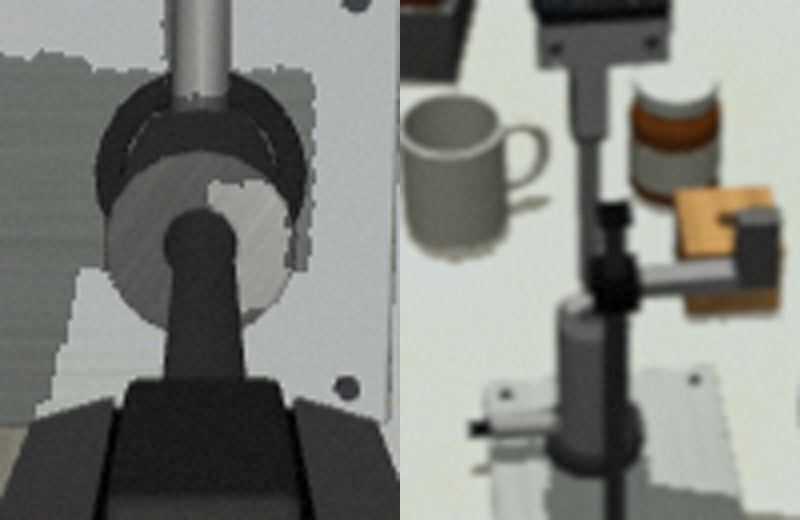

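On the left, the rim disc is centred at crop (201,242), with the bore and the dark rod overlapping there. I'm stretching the contrast to separate the foot from the bore.

Run:
```python
from m import *
im=np.mean([r.camera('wrist')['pixels'].astype(float) for _ in range(6)],0)
A=np.clip((im-15)*5,0,255).astype(np.uint8)
cv2.imwrite('pics/w5.png',cv2.resize(A[170:240,290:350],None,fx=8,fy=8,interpolation=2))
g=im.mean(2); print(g[176:206,319:322].mean(1).round(0)); print(g[190,308:334].round(0));print(g[196,308:334].round(0))
```

```text
[108.  93.  88.  87.  85.  82.  59.  44.  43.  41.  42.  42.  42.  41.
  40.  41.  41.  41.  40.  41.  41.  41.  41.  42.  41.  42.  41.  41.
  43.  41.]
[ 86.  85.  77.  33.  32.  35.  36.  38.  39.  39.  40.  41.  41.  39.
  40.  40.  39.  38.  40.  38.  36.  74. 137. 156. 152. 153.]
[ 87.  86.  85.  84.  59.  34.  38.  37.  40.  41.  41.  41.  41.  40.
  41.  40.  39.  38.  36.  34.  41. 147. 151. 153. 154. 153.]
```

View pics/w5.png

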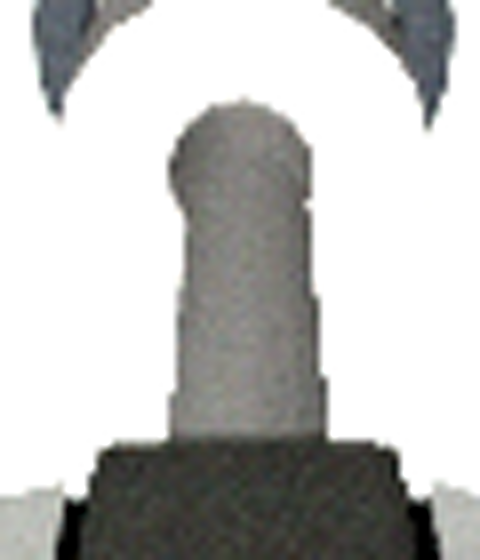

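The stretched crop shows the bore centred at (240,170) and the rod axis about 1 mm right of it. The earlier fit puts the foot about 1.2 mm too far forward. I'm correcting both and entering gently.

servo_tool(
  moves="-0.023 0.013 0 0 0 0;0 0 -0.15 0 0 0;0 0 -0.1 0 0 0;0 0 -0.08 0 0 0;0 0 -0.08 0 0 0;0 0 -0.05 0 0 0;0 0 0 0 0 0",
)

```text
time: 9.62
position: [0.5879, -0.0167, 0.2494]
ee_rot: [-3.126, -0.31, 0.001]
force: [-0.1, 0.0, -1.8]
width: 0.0217
grip_force: 30.0
```

servo_tool(
  moves="0 0 -0.08 0 0 0;0 0 -0.08 0 0 0;0 0 -0.08 0 0 0;0 0 -0.08 0 0 0;0 0 0 0 0 0",
)

```text
time: 10.25
position: [0.5878, -0.0167, 0.2298]
ee_rot: [-3.126, -0.31, 0.001]
force: [-0.3, 1.1, -2.5]
width: 0.0218
grip_force: 30.0
```

servo_tool(
  moves="0 0 -0.06 0 0 0;0 0 -0.06 0 0 0;0 0 -0.06 0 0 0;0 0 0 0 0 0",
)

```text
time: 10.75
position: [0.5876, -0.017, 0.2187]
ee_rot: [3.126, 0.31, -0.001]
force: [0.3, -0.6, -2.4]
width: 0.0218
grip_force: 30.0
```

servo_tool(
  moves="0 0 -0.06 0 0 0;0 0 -0.06 0 0 0;0 0 -0.06 0 0 0;0 0 0 0 0 0",
)

```text
time: 11.25
position: [0.5876, -0.0165, 0.2079]
ee_rot: [-3.126, -0.31, 0.002]
force: [0.7, 1.2, -3.9]
width: 0.0221
grip_force: 30.0
```

Run:
```python
from m import *
for i in range(2):
    s=r.observe();print(s['position'],s['force'],s['ft_torque'])
    c=r.camera('wrist');d=r.camera('side')
A=cv2.resize(c['pixels'][130:300,260:380],None,fx=3.2,fy=3.2,interpolation=2)
B=cv2.resize(d['pixels'][100:270,260:380],None,fx=3.2,fy=3.2,interpolation=2)
A=np.clip(A.astype(float)*2,0,255).astype(np.uint8)
cv2.imwrite('pics/w6.png',np.hstack([A,B]))
```

```text
[ 0.5876 -0.0165  0.2079] [ 0.6582  1.1679 -3.9447] [ 0.0217 -0.2016  0.022 ]
[ 0.5875 -0.0165  0.2079] [-0.093   0.2628 -0.8813] [ 0.1441 -0.168  -0.0071]
```

View pics/w6.png

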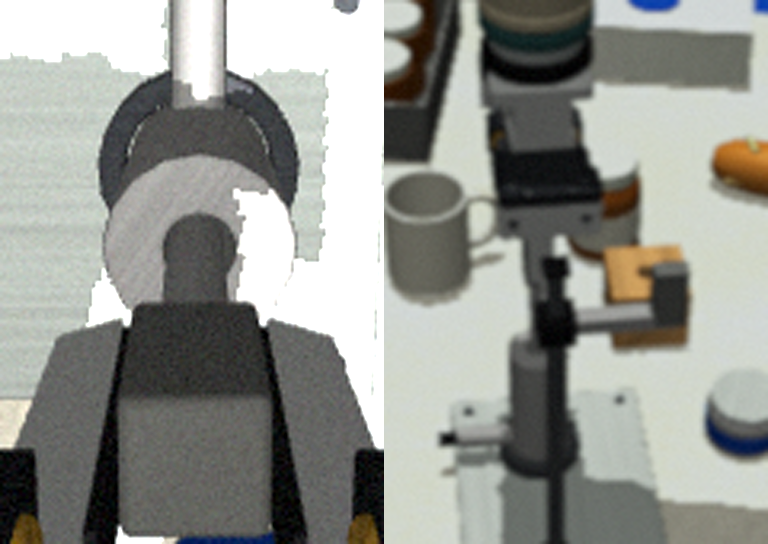

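The rod stands in the bore, the grip hasn't slipped, and the force noise is about ±1.5 N. I'm advancing to just above the shallowest seat level, then going on in small steps.

servo_tool(
  moves="0 0 -0.05 0 0 0;0 0 -0.05 0 0 0;0 0 -0.05 0 0 0;0 0 -0.03 0 0 0;0 0 0 0 0 0",
)

```text
time: 12.08
position: [0.5879, -0.0172, 0.1976]
ee_rot: [3.126, 0.31, -0.001]
force: [-0.1, 0.1, -2.5]
width: 0.0221
grip_force: 30.0
```

servo_tool(
  moves="0 0 -0.02 0 0 0;0 0 -0.02 0 0 0",
)

```text
time: 12.32
position: [0.5882, -0.017, 0.1958]
ee_rot: [3.126, 0.31, 0.001]
force: [-0.6, -0.2, 1.6]
width: 0.0218
grip_force: 30.0
```

servo_tool(
  moves="0 0 -0.02 0 0 0;0 0 -0.02 0 0 0",
)

```text
time: 12.58
position: [0.5881, -0.0167, 0.1932]
ee_rot: [-3.126, -0.31, -0.0]
force: [-0.9, -0.2, 0.7]
width: 0.0218
grip_force: 30.0
```

servo_tool(
  moves="0 0 -0.02 0 0 0;0 0 -0.02 0 0 0",
)

```text
time: 12.82
position: [0.588, -0.0163, 0.1907]
ee_rot: [-3.126, -0.311, -0.0]
force: [0.3, -0.6, 0.1]
width: 0.0217
grip_force: 30.0
```

servo_tool(
  moves="0 0 -0.02 0 0 0;0 0 -0.02 0 0 0",
)

```text
time: 13.08
position: [0.5879, -0.0162, 0.1883]
ee_rot: [-3.126, -0.311, -0.0]
force: [-0.4, 2.0, 3.0]
width: 0.0217
grip_force: 30.0
```

servo_tool(
  moves="0 0 -0.02 0 0 0",
)

```text
time: 13.2
position: [0.5879, -0.0164, 0.1871]
ee_rot: [-3.126, -0.311, -0.0]
force: [0.2, 0.4, 0.2]
width: 0.0215
grip_force: 30.0
```

servo_tool(
  moves="0 0 -0.02 0 0 0",
)

```text
time: 13.32
position: [0.5879, -0.0165, 0.1859]
ee_rot: [-3.126, -0.311, 0.0]
force: [-1.0, 1.2, 3.0]
width: 0.022
grip_force: 30.0
```

servo_tool(
  moves="0 0 -0.02 0 0 0",
)

```text
time: 13.45
position: [0.588, -0.0167, 0.1847]
ee_rot: [-3.126, -0.31, -0.0]
force: [-1.4, 1.0, 2.1]
width: 0.0219
grip_force: 30.0
```

servo_tool(
  moves="0 0 -0.02 0 0 0",
)

```text
time: 13.58
position: [0.588, -0.0169, 0.1835]
ee_rot: [3.126, 0.31, 0.0]
force: [-0.8, 1.0, 1.4]
width: 0.0219
grip_force: 30.0
```

servo_tool(
  moves="0 0 -0.02 0 0 0",
)

```text
time: 13.7
position: [0.5881, -0.017, 0.1824]
ee_rot: [3.126, 0.31, 0.0]
force: [-1.0, 0.8, 0.5]
width: 0.0217
grip_force: 30.0
```

servo_tool(
  moves="0 0 -0.02 0 0 0",
)

```text
time: 13.82
position: [0.5881, -0.0172, 0.1812]
ee_rot: [3.126, 0.31, 0.0]
force: [-0.3, -0.5, 1.3]
width: 0.0217
grip_force: 30.0
```

servo_tool(
  moves="0 0 -0.02 0 0 0",
)

```text
time: 13.95
position: [0.5881, -0.0172, 0.18]
ee_rot: [3.126, 0.31, 0.0]
force: [-0.3, -0.4, 3.6]
width: 0.0216
grip_force: 30.0
```

servo_tool(
  moves="0 0 -0.02 0 0 0",
)

```text
time: 14.08
position: [0.5881, -0.0172, 0.1788]
ee_rot: [3.126, 0.31, 0.0]
force: [-0.6, -0.8, 4.3]
width: 0.0217
grip_force: 30.0
```

servo_tool(
  moves="0 0 -0.02 0 0 0",
)

```text
time: 14.2
position: [0.588, -0.017, 0.1775]
ee_rot: [3.126, 0.31, 0.0]
force: [-0.1, -0.3, 1.6]
width: 0.022
grip_force: 30.0
```

servo_tool(
  moves="0 0 -0.02 0 0 0",
)

```text
time: 14.32
position: [0.588, -0.0169, 0.1763]
ee_rot: [3.126, 0.31, 0.0]
force: [-0.5, -1.3, 1.9]
width: 0.0216
grip_force: 30.0
```

servo_tool(
  moves="0 0 -0.02 0 0 0",
)

```text
time: 14.45
position: [0.588, -0.0167, 0.1751]
ee_rot: [-3.126, -0.31, -0.0]
force: [-0.7, -1.3, 1.4]
width: 0.0219
grip_force: 30.0
```

servo_tool(
  moves="0 0 -0.02 0 0 0",
)

```text
time: 14.58
position: [0.5879, -0.0165, 0.1739]
ee_rot: [-3.126, -0.31, 0.0]
force: [0.2, -0.3, 1.8]
width: 0.0218
grip_force: 30.0
```

servo_tool(
  moves="0 0 -0.02 0 0 0",
)

```text
time: 14.7
position: [0.5879, -0.0163, 0.1727]
ee_rot: [-3.126, -0.311, 0.0]
force: [-0.5, 0.5, 1.9]
width: 0.0217
grip_force: 30.0
```

servo_tool(
  moves="0 0 -0.02 0 0 0",
)

```text
time: 14.82
position: [0.5878, -0.0162, 0.1714]
ee_rot: [-3.126, -0.311, 0.0]
force: [-0.7, 1.4, 2.6]
width: 0.0221
grip_force: 30.0
```

servo_tool(
  moves="0 0 -0.02 0 0 0",
)

```text
time: 14.95
position: [0.5878, -0.0162, 0.1702]
ee_rot: [-3.126, -0.311, 0.0]
force: [-1.4, 0.1, 2.0]
width: 0.0218
grip_force: 30.0
```

servo_tool(
  moves="0 0 -0.02 0 0 0",
)

```text
time: 15.08
position: [0.5879, -0.0163, 0.1691]
ee_rot: [-3.126, -0.311, 0.0]
force: [-0.3, 1.1, 0.7]
width: 0.0218
grip_force: 30.0
```

servo_tool(
  moves="0 0 -0.02 0 0 0",
)

```text
time: 15.2
position: [0.5879, -0.0165, 0.1679]
ee_rot: [-3.126, -0.311, 0.0]
force: [-0.4, 0.4, 2.0]
width: 0.0217
grip_force: 30.0
```

servo_tool(
  moves="0 0 -0.02 0 0 0",
)

```text
time: 15.32
position: [0.588, -0.0167, 0.1667]
ee_rot: [-3.126, -0.31, 0.0]
force: [-0.6, -0.0, 1.3]
width: 0.0219
grip_force: 30.0
```

servo_tool(
  moves="0 0 -0.02 0 0 0",
)

```text
time: 15.45
position: [0.588, -0.0169, 0.1656]
ee_rot: [3.126, 0.31, 0.0]
force: [-1.0, 0.5, 3.3]
width: 0.0218
grip_force: 30.0
```

servo_tool(
  moves="0 0 -0.02 0 0 0",
)

```text
time: 15.58
position: [0.588, -0.0171, 0.1643]
ee_rot: [3.126, 0.31, 0.0]
force: [-0.8, 0.4, 2.3]
width: 0.0218
grip_force: 30.0
```

servo_tool(
  moves="0 0 -0.02 0 0 0",
)

```text
time: 15.7
position: [0.5881, -0.0172, 0.1632]
ee_rot: [3.126, 0.31, 0.0]
force: [-1.0, -0.7, 2.2]
width: 0.0218
grip_force: 30.0
```

servo_tool(
  moves="0 0 -0.02 0 0 0",
)

```text
time: 15.82
position: [0.5881, -0.0172, 0.1619]
ee_rot: [3.126, 0.31, 0.0]
force: [0.5, -0.7, 0.7]
width: 0.0215
grip_force: 30.0
```

servo_tool(
  moves="0 0 -0.02 0 0 0",
)

```text
time: 15.95
position: [0.588, -0.0171, 0.1607]
ee_rot: [3.126, 0.31, 0.0]
force: [0.4, -1.6, 1.3]
width: 0.0217
grip_force: 30.0
```

servo_tool(
  moves="0 0 -0.02 0 0 0",
)

```text
time: 16.08
position: [0.5881, -0.017, 0.1596]
ee_rot: [3.126, 0.31, 0.0]
force: [-0.2, -0.0, 0.6]
width: 0.0219
grip_force: 30.0
```

servo_tool(
  moves="0 0 -0.02 0 0 0",
)

```text
time: 16.2
position: [0.588, -0.0169, 0.1584]
ee_rot: [3.126, 0.31, 0.0]
force: [-1.5, 0.0, 3.6]
width: 0.0219
grip_force: 30.0
```

Run:
```python
from m import *
c=r.camera('wrist'); s=r.observe(); print(s['position'],s['force'])
q=r.outline_of('rod',c)[0]['region']; ys=np.where(q.any(1))[0]; print(ys.min(),ys.max(),[(y,np.where(q[y])[0][[0,-1]]) for y in(236,254,272,290)])
print(c['pixels'][215:300,320].mean(1).round(0))
```

```text
[ 0.588  -0.0169  0.1582] [-0.9678 -1.4357  0.3526]
215 297 [(236, array([300, 341])), (254, array([297, 344])), (272, array([297, 344])), (290, array([297, 344]))]
[ 49.  41.  42.  42.  42.  37.  41.  42.  40.  33.  24.  21.  24.  26.
  31.  28.  25.  27.  25.  26.  21.  27.  20.  27.  25.  16.  24.  23.
  27.  27.  23.  22.  26.  21.  28.  27.  24.  25.  30.  32.  45.  48.
  51.  53.  53.  52.  45.  51.  51.  49.  52.  52.  51.  53.  47.  47.
  50.  49.  53.  48.  49.  50.  52.  47.  53.  52.  49.  52.  51.  48.
  49.  51.  49.  50.  46.  49.  50.  48.  52.  50.  49.  44.  64. 158.
 168.]
```

servo_tool(
  moves="0 0 -0.02 0 0 0",
)

```text
time: 16.42
position: [0.5881, -0.0169, 0.1575]
ee_rot: [3.126, 0.31, 0.0]
force: [-1.3, -1.3, 7.8]
width: 0.0221
grip_force: 30.0
```

servo_tool(
  moves="0 0 -0.02 0 0 0",
)

```text
time: 16.55
position: [0.5881, -0.0169, 0.1566]
ee_rot: [3.126, 0.31, 0.001]
force: [-1.1, -1.2, 6.4]
width: 0.0215
grip_force: 30.0
```

servo_tool(
  moves="0 0 -0.02 0 0 0",
)

```text
time: 16.68
position: [0.5881, -0.0169, 0.1556]
ee_rot: [3.126, 0.31, 0.001]
force: [-1.7, -1.5, 8.2]
width: 0.0218
grip_force: 30.0
```

Run:
```python
from m import *
F=[]
for i in range(6):
    r.camera('top'); s=r.observe(); F.append(s['force']); 
print(np.array(F)[:,2],s['position'])
```

```text
[5.3704 5.7791 4.9926 4.8433 4.5982 4.8798] [ 0.5881 -0.0169  0.1552]
```

servo_tool(
  moves="0 0 -0.012 0 0 0;0 0 0 0 0 0",
)

```text
time: 17.23
position: [0.5881, -0.0169, 0.155]
ee_rot: [3.126, 0.31, 0.001]
force: [-1.8, -1.6, 8.7]
width: 0.0215
grip_force: 30.0
```

servo_tool(
  moves="0 0 0 0 0 0;0 0 0 0 0 0;0 0 0 0 0 0;0 0 0 0 0 0;0 0 0 0 0 0",
  hand=40,
)

```text
time: 17.85
position: [0.5879, -0.0166, 0.154]
ee_rot: [-3.126, -0.31, 0.0]
force: [0.2, -0.2, -0.4]
width: 0.0401
grip_force: 0.0
```

Pressed at about 8 N, then released. Now rising and moving over the marker tab.

servo_tool(
  moves="0 0 0.3 0 0 0;0 0 0.7 0 0 0;0 0 0.9 0 0 0;0 0 0.9 0 0 0;-0.2 0.2 0.9 0 0 0;-0.7 0.6 0 0 0 0;-0.7 0.6 0 0 0 0;0 0 0 0 0 0",
  hand=50,
)

```text
time: 18.85
position: [0.4893, 0.0705, 0.3769]
ee_rot: [-3.124, -0.32, -0.0]
force: [0.6, -0.2, 0.7]
width: 0.0498
grip_force: 0.0
```

Run:
```python
from m import *
C,s=look('mouth rod_top marker_edge marker_tab'.split(),tag='b')
c=C['wrist']
q=r.outline_of('marker',c)
print([(x['p'],x['at']) for x in q[:2]])
print(proj(c,[s['position'],s['position']+[0,0,-.06]]))
```

```text
18.85 [0.4893 0.0705 0.3769] [-3.124  -0.3201 -0.0004] [ 0.6005 -0.2211  0.6898]
mouth side [306.6 212.5] 0.65 [ 0.5899 -0.0056  0.13  ]
mouth top [311.6 170.9] 0.88 [ 0.5842 -0.0122  0.13  ]
mouth wrist [405.2 108.5] 0.73 [ 0.5922 -0.0177  0.13  ]
    [ 0.5895 -0.015   0.1227] [np.float64(0.0018276980240576881), np.float64(0.0055119306959222816), np.float64(0.005336170745034485)]
rod_top side [306.7 189.3] 0.45 
rod_top top [310.5 165.2] 0.4 
rod_top wrist [421.  108.7] 0.62 
    [ 0.5907 -0.0143  0.1999] [np.float64(0.0014269219784060151), np.float64(0.002372608997524077), np.float64(0.002842079804368599)]
marker_edge side [312.9 187.7] 0.77 
marker_edge top [280.3 173.1] 0.6 
marker_edge wrist [348.2 108.2] 0.66 
    [0.569  0.0605 0.269 ] [np.float64(0.0003439905150695349), np.float64(0.004125933805439836), np.float64(0.004359320329440797)]
marker_tab side [349.6 188.7] 0.68 
marker_tab wrist [297.9 204.6] 0.6 
    [0.491  0.0849 0.2931] [np.float64(0.0011978565995176295), np.float64(0.001197856599517527)]
[(0.72, [302.3, 150.0]), (0.46, [413.2, 106.2])]
[[313.1337 251.5277]
 [314.7364 220.2293]]
```

View pics/bwrist.png

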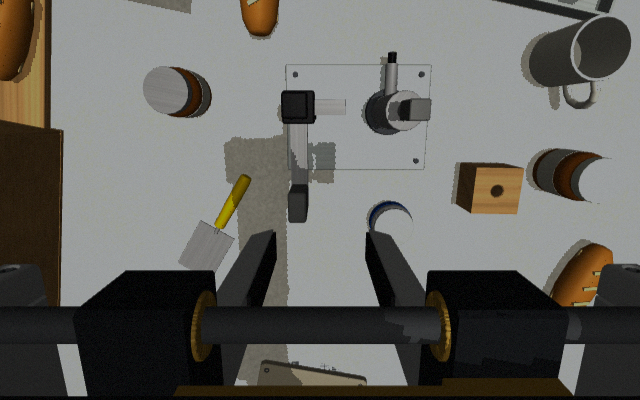

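The wrist view shows the tab at (298,205), the post at (298,107), and the rod standing in the tube at (413,108). The tab's position agrees with the plate geometry. Descending to grip it.

servo_tool(
  moves="0.04 0.25 0 0 0 0;0 0 -0.6 0 0 0;0 0 -0.6 0 0 0;0 0 -0.4 0 0 0;0 0 -0.12 0 0 0;0 0 0 0 0 0",
)

```text
time: 20.4
position: [0.4946, 0.0829, 0.2731]
ee_rot: [-3.126, -0.311, -0.0]
force: [-0.5, 0.4, 0.4]
width: 0.0499
grip_force: 0.0
```

servo_tool(
  moves="0 0 0 0 0 0;0 0 0 0 0 0;0 0 0 0 0 0;0 0 0 0 0 0;0 0 0 0 0 0;0 0 0 0 0 0",
  hand=5,
)

```text
time: 21.15
position: [0.4939, 0.0858, 0.2733]
ee_rot: [-3.122, -0.314, -0.001]
force: [-2.3, 5.9, 0.7]
width: 0.0137
grip_force: 30.0
```

Run:
```python
from m import *
C,s=look('rod_top marker_edge marker_tab'.split())
c=C['side']; rd=r.outline_of('rod',c); print([(q['p'],q['at']) for q in rd[:2]])
im=c['pixels'][140:260,260:400]; cv2.imwrite('pics/s7.png',cv2.resize(im,None,fx=5,fy=5,interpolation=2))
```

```text
21.15 [0.4939 0.0858 0.2733] [-3.1216 -0.3137 -0.0005] [-2.2847  5.8881  0.7138]
rod_top side [306.9 186.6] 0.58 
rod_top top [312.4 161.6] 0.56 
    [ 0.5953 -0.0177  0.2046] [np.float64(0.0056050193998142634), np.float64(0.005605019399814068)]
marker_edge side [313.1 187.9] 0.62 
marker_edge top [278.7 171.9] 0.6 
marker_edge wrist [396.7 113.3] 0.98 
    [0.5696 0.0634 0.272 ] [np.float64(0.0016858377038014396), np.float64(0.0023372601022729434), np.float64(0.003906290453815698)]
marker_tab side [348.3 188.2] 0.77 
[]
```

View pics/s7.png

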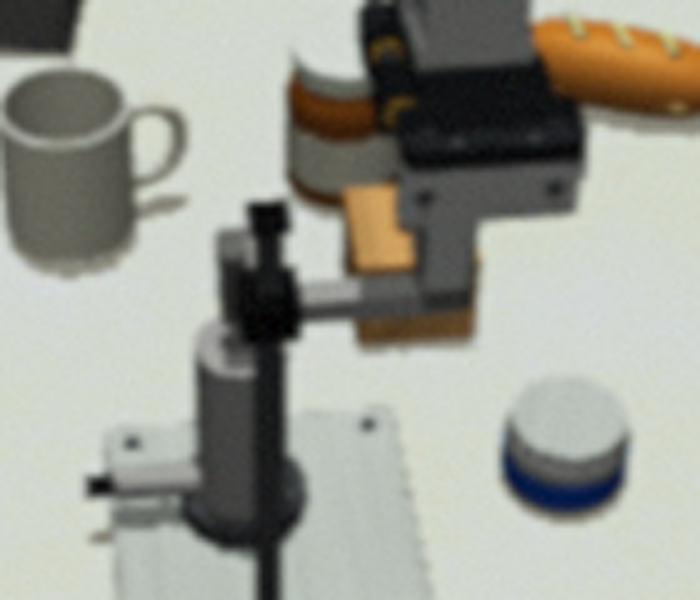

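The side view shows the gripper holding the tab at crop (445,270), with the rod top behind the post at (235,238). The gripped height plus the stand depth puts the rod top at about 0.197. I'm lowering the marker by 74 mm.

servo_tool(
  moves="0 0 -0.2 0 0 0;0 0 -0.3 0 0 0;0 0 -0.3 0 0 0;0 0 -0.25 0 0 0;0 0 -0.13 0 0 0;0 0 -0.05 0 0 0;0 0 0 0 0 0",
)

```text
time: 22.68
position: [0.4939, 0.0858, 0.199]
ee_rot: [-3.122, -0.314, -0.0]
force: [-1.8, 7.6, -3.9]
width: 0.0139
grip_force: 30.0
```

Run:
```python
from m import *
C,s=look('rod_top marker_edge marker_tab'.split())
ims=[r.camera('side')['pixels'].astype(float) for _ in range(4)]+[C['side']['pixels'].astype(float)]
d=C['side']; m=np.mean(ims,0).astype(np.uint8)
wm=C['wrist']['pixels']
A=cv2.resize(m[165:245,280:360],None,fx=7,fy=7,interpolation=2)[:560,:400]
B=cv2.resize(wm[60:200,310:530],None,fx=1.8,fy=4,interpolation=2)
cv2.imwrite('pics/s8.png',np.hstack([cv2.resize(m[170:240,285:345],None,fx=6.5,fy=6.5,interpolation=2),cv2.resize(wm[70:150,370:440],None,fx=5.6,fy=5.6875,interpolation=2)]))
print(proj(d,[[.589,-.017,.196],[.589,-.017,.2],[.5655,.0635,.196],[.5655,.0635,.2]]))
print(proj(C['wrist'],[[.589,-.017,.196],[.589,-.017,.2],[.5655,.0635,.196],[.5655,.0635,.2]]))
```

```text
22.675 [0.4939 0.0858 0.199 ] [-3.1218 -0.3136 -0.0001] [-1.8385  7.5962 -3.9446]
rod_top side [307.7 187.5] 0.42 
rod_top top [331.7 230.8] 0.62 
rod_top wrist [554.8 112.8] 0.66 
    [ 0.5333 -0.0455  0.1806] [np.float64(0.05705196841430502), np.float64(0.11756151547090697), np.float64(0.0609886182720846)]
marker_edge side [312.5 212.7] 0.69 
marker_edge top [282.6 176. ] 0.52 
marker_edge wrist [397.8 112.2] 0.58 
    [0.5694 0.0617 0.1955] [np.float64(0.0001269622304995423), np.float64(0.004780035053023082), np.float64(0.004678053759543085)]
marker_tab side [309.8 351.1] 0.65 
marker_tab top [411.9 184.1] 0.42 
    [ 0.6496 -0.5219 -1.4143] [np.float64(0.014799122678023378), np.float64(0.01479912267802329)]
[[307.2161 189.3006]
 [307.2035 188.0347]
 [314.1903 213.1638]
 [314.1945 211.8875]]
[[551.4876 113.6252]
 [556.6746 113.5417]
 [389.0463 127.6306]
 [390.5498 127.8606]]
```

View pics/s8.png

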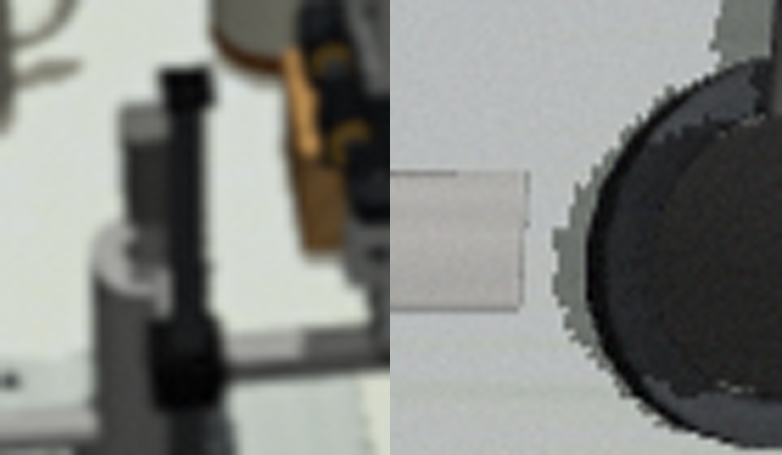

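I've now viewed more pictures than allowed, so I'll go on with numbers only. I'm releasing the marker and taking wrist views at several y positions to triangulate the corners of the pointer and the grip.

servo_tool(
  moves="0 0 0 0 0 0;0 0 0 0 0 0;0 0 0 0 0 0;0 0 0 0 0 0;0 0 0.3 0 0 0;0 0 0.5 0 0 0;0 0 0.3 0 0 0;0 0 0 0 0 0",
  hand=50,
)

```text
time: 24.48
position: [0.4953, 0.0823, 0.2662]
ee_rot: [-3.126, -0.31, -0.005]
force: [-1.4, -0.3, -0.7]
width: 0.0502
grip_force: 0.0
```

```bash
cat > v.py <<'E'
from m import *
import pickle,os
def snap():
    s=r.observe(); c=None; ims=[]
    for i in range(4):
        c=r.camera('wrist'); ims.append(c['pixels'].astype(float))
    c=dict(c); nets={k:[(q['at'],q['p']) for q in r.spot_point(k,c)[:1]] for k in('rod_top','marker_edge')}
    c['pixels']=np.mean(ims,0); V=pickle.load(open('v.pkl','rb')) if os.path.exists('v.pkl') else []
    V.append((c,nets,s['position'])); pickle.dump(V,open('v.pkl','wb')); print(s['time'],s['position'],nets)
snap()
E
python3 v.py
```

```text
24.475 [0.4953 0.0823 0.2662] {'rod_top': [([488.5, 112.3], 0.61)], 'marker_edge': [([370.9, 112.2], 0.59)]}
```

servo_tool(
  moves="0 -0.5 0 0 0 0;0 -0.5 0 0 0 0;0 0 0 0 0 0;0 0 0 0 0 0",
)

```text
time: 25.28
position: [0.4942, 0.0233, 0.2648]
ee_rot: [-3.125, -0.311, 0.001]
force: [-0.3, -0.2, -0.5]
width: 0.0499
grip_force: 0.0
```

```bash
python3 v.py
```

```text
25.275 [0.4942 0.0233 0.2648] {'rod_top': [([405.6, 97.8], 0.81)], 'marker_edge': [([287.3, 99.5], 0.56)]}
```

servo_tool(
  moves="0 -0.5 0 0 0 0;0 -0.5 0 0 0 0;0 0 0 0 0 0;0 0 0 0 0 0",
)

```text
time: 26.08
position: [0.4944, -0.0365, 0.2651]
ee_rot: [-3.125, -0.312, -0.0]
force: [-0.8, -0.0, -0.7]
width: 0.05
grip_force: 0.0
```

```bash
python3 v.py
```

```text
26.075 [ 0.4944 -0.0365  0.2651] {'rod_top': [([322.4, 79.1], 0.77)], 'marker_edge': [([206.7, 78.5], 0.96)]}
```

servo_tool(
  moves="0 -0.5 0 0 0 0;0 -0.5 0 0 0 0;0 0 0 0 0 0;0 0 0 0 0 0",
)

```text
time: 26.88
position: [0.4944, -0.0965, 0.2651]
ee_rot: [-3.125, -0.312, -0.0]
force: [-0.7, 0.3, -0.2]
width: 0.0502
grip_force: 0.0
```

```bash
python3 v.py
python3 - <<'E'
from m import *
import pickle
V=pickle.load(open('v.pkl','rb'))
for k in('rod_top','marker_edge'):
    print(k,*tri([(c,n[k][0][0]) for c,n,_ in V if n[k] and n[k][0][1]>.4]))
th=np.radians(11.2); ux=np.array([np.cos(th),np.sin(th),0]); uy=np.array([-np.sin(th),np.cos(th),0])
P={}
R0=np.array([.589,-.017,.197]);M0=np.array([.567,.0635,.196])
for a in(-1,1):
    for b in(-1,1): P[f'rod{a}{b}']=R0+.011*(a*ux+b*uy)
    P[f'ptr{a}']=M0+a*.0063*ux
for k,X in P.items():
    obs=[]
    for c,n,_ in V:
        p=proj(c,X)[0]
        if not(8<p[0]<632 and 8<p[1]<392): continue
        g=cv2.cvtColor(np.clip(c['pixels'],0,255).astype(np.uint8),6)
        q=cv2.cornerSubPix(g,p.reshape(1,1,2).astype(np.float32),(6,6),(-1,-1),(3,60,.01)).ravel()
        print(k,p.round(1),q.round(1)); obs.append((c,q))
    if len(obs)>1: print('   ',*tri(obs))
E
```

```text
26.875 [ 0.4944 -0.0965  0.2651] {'rod_top': [([230.5, 61.3], 0.79)], 'marker_edge': [([117.5, 61.3], 0.73)]}
rod_top [ 0.5885 -0.0174  0.2013] [np.float64(0.0007835001526735344), np.float64(0.0004784948952638106), np.float64(0.0015027605544514378), np.float64(0.0011239532027895291)]
marker_edge [0.5731 0.0616 0.1933] [np.float64(0.0007842568980515623), np.float64(0.0021544947182202414), np.float64(0.0015437043087269315), np.float64(0.000343752124238127)]
rod-1-1 [499.1 128.7] [496.9 128.5]
rod-1-1 [419.  113.2] [418.5 111.8]
rod-1-1 [335.5  95.8] [333.9  96.5]
rod-1-1 [250.   77.8] [250.   77.8]
    [ 0.5805 -0.0294  0.1953] [np.float64(0.00019890912892061378), np.float64(0.0009436589214803109), np.float64(0.0008034688789042661), np.float64(0.00018732201870342552)]
rod-11 [468.  128.7] [468.8 129.2]
rod-11 [387.7 113.1] [388.8 113. ]
rod-11 [303.9  95.7] [303.9  95.7]
rod-11 [218.   77.7] [219.2  75.5]
    [ 0.5764 -0.0088  0.1974] [np.float64(0.0006435638395077437), np.float64(0.00021558990145146542), np.float64(0.0006156944748278633), np.float64(0.0011848279677668997)]
ptr-1 [365.
[... 516 characters left out ...]
944069443608644), np.float64(0.00041016782927488354), np.float64(0.00047640093682844027)]
rod11 [471.4  96.2] [471.5  96.7]
rod11 [389.3  80.1] [390.5  79.9]
rod11 [303.6  61.8] [303.6  61.8]
rod11 [215.7  43. ] [217.   43.4]
    [ 0.5977 -0.0046  0.1965] [np.float64(0.00025491616100929574), np.float64(0.0004816051497243113), np.float64(0.0005271876225265797), np.float64(0.0002544366802328507)]
ptr1 [366.4 112. ] [366.4 112. ]
ptr1 [284.6  95.9] [284.6  95.9]
ptr1 [199.   78.1] [199.   78.1]
ptr1 [111.1  59.8] [111.1  59.8]
    [0.5732 0.0647 0.196 ] [np.float64(1.5246196411192309e-09), np.float64(2.7610459236830334e-09), np.float64(7.400121710717949e-10), np.float64(1.3214733038069292e-09)]
```

Run:
```python
from m import *
import pickle
V=pickle.load(open('v.pkl','rb'))
th=np.radians(11.2); ux=np.array([np.cos(th),np.sin(th),0])
M0=np.array([.5731,.0625,.1945])
for a in(-1,1):
  for w in(5,8):
    obs=[]
    for c,n,_ in V:
        p=proj(c,M0+a*.0063*ux)[0]
        g=cv2.cvtColor(np.clip(c['pixels'],0,255).astype(np.uint8),6)
        q=cv2.cornerSubPix(g,p.reshape(1,1,2).astype(np.float32),(w,w),(-1,-1),(3,60,.01)).ravel()
        print(a,w,p.round(1),q.round(1)); obs.append((c,q))
    print('   ',*tri(obs))
# end edge along the pointer's mid rows, and width profile
for c,n,_ in V:
    g=c['pixels'].mean(2); p=proj(c,M0)[0]; x,y=p.round().astype(int)
    print(p.round(1)); print(g[y-2:y+3,x-14:x+12].mean(0).round(0)); print(g[y-16:y+17,x-10:x-5].mean(1).round(0))
```

```text
-1 5 [368.8 121.9] [368.5 122.7]
-1 5 [288.1 106.2] [288.1 106.2]
-1 5 [203.6  88.7] [203.7  84.1]
-1 5 [117.   70.7] [117.   70.7]
    [0.5675 0.0613 0.1947] [np.float64(0.0011934223226251776), np.float64(0.0006134399411483243), np.float64(0.002418936330051843), np.float64(0.0006270122683044324)]
-1 8 [368.8 121.9] [368.6 122.4]
-1 8 [288.1 106.2] [280.8 109.7]
-1 8 [203.6  88.7] [203.9  84.8]
-1 8 [117.   70.7] [117.3  65.2]
    [0.5676 0.0628 0.1933] [np.float64(0.0019054185010653178), np.float64(0.005158171584670957), np.float64(0.002247308234459891), np.float64(0.0030922513287933787)]
1 5 [369.4 103.5] [369.7 103.7]
1 5 [287.8  87.4] [287.3  86.4]
1 5 [202.2  69.5] [202.3  68.9]
1 5 [114.4  51. ] [114.6  50.3]
    [0.5796 0.0638 0.1945] [np.float64(0.0005264492933183501), np.float64(0.0004470179494793288), np.float64(7.227196022509464e-05), np.float64(0.0002136120446364636)]
1 8 [369.4 103.5] [369.7 104.1]
1 8 [287.8  87.4] [287.4  86.7]
1 8 [202.2  69.5] [202.3  69. ]
1 8 [114.4  51. ] [114.7  50.3]
    [0.5795 0.0637 0.1945] [np.float64(0.0006486166399830108), np.float64(0.000
[... 652 characters left out ...]
. 151. 152. 152. 135.  94.  73.  70.  67.
  67.  69. 103. 106. 115.]
[202.9  79.2]
[138. 138. 139. 139. 139. 139. 140. 139. 139. 140. 139. 141. 140.  82.
  41. 132. 167. 166. 167. 166. 167. 167. 167. 166. 167. 166.]
[166. 166. 167. 167. 166. 165. 149. 142. 144. 143. 140. 138. 138. 140.
 141. 141. 139. 138. 136. 133. 134. 133. 133. 137.  62.  15.  11.  12.
  10.   9.  12.  11.  11.]
[115.7  60.9]
[126. 127. 127. 128. 127. 128. 128. 128. 127. 128. 128. 128. 118.  44.
  33.  46. 141. 161. 161. 161. 162. 161. 161. 162. 162. 161.]
[160. 160. 160. 161. 161. 144. 131. 130. 131. 130. 127. 126. 127. 129.
 131. 129. 127. 126. 125. 123. 123. 122. 123. 124.  53.  14.  10.  10.
  10.  11.  11.  11.  11.]
```

```bash
cat > fit.py <<'E'
from m import *
import pickle
from scipy.optimize import differential_evolution as DE
from scipy.ndimage import map_coordinates as mc
V=pickle.load(open('v.pkl','rb'))
G=[]
for c,n,_ in V:
    g=cv2.GaussianBlur(np.log(c['pixels'].mean(2)+8),(0,0),.9); G.append((c,cv2.Sobel(g,5,1,0)/8,cv2.Sobel(g,5,0,1)/8))
def score(segs,views=range(len(V))):
    t=0
    for i in views:
        c,gx,gy=G[i]
        for A,B in segs:
            u=np.linspace(.1,.9,25)[:,None]; p=proj(c,A+(B-A)*u); d=p[-1]-p[0]; n=np.array([-d[1],d[0]])/np.linalg.norm(d)
            v=n[0]*mc(gx,[p[:,1],p[:,0]],order=1)+n[1]*mc(gy,[p[:,1],p[:,0]],order=1)
            t+=np.minimum(abs(v),.15).mean()
    return t
def ax(th): return np.array([np.cos(th),np.sin(th),0]),np.array([-np.sin(th),np.cos(th),0])
def rod(q):
    ux,uy=ax(q[3]); P=[np.array(q[:3])+.011*(a*ux+b*uy) for a,b in((-1,-1),(-1,1),(1,1),(1,-1))]
    return [(P[i],P[(i+1)%4]) for i in range(4)]
def ptr(q):
    ux,uy=ax(q[3]); T=np.array(q[:3]); a=T-q[4]*ux; b=T+q[4]*ux; s=-uy*-.018
    return [(a,b),(b,b+s),(a,b*0+a+.008*uy)]
for name,f,bd in(('rod',rod,[(.583,.595),(-.023,-.011),(.188,.206),(.15,.26)]),('ptr',ptr,[(.567,.579),(.057,.068),(.186,.204),(.15,.24),(.004,.009)])):
    for vs in(range(4),[0,1,2],[1,2,3],[0,3]):
        o=DE(lambda q:-score(f(q),vs),bd,seed=1,maxiter=60,popsize=12,tol=1e-6); print(name,list(vs),o.x,o.fun/len(vs))
E
python3 fit.py
```

```text
Traceback (most recent call last):
  File "fit.py", line 8, in <module>
    g=cv2.GaussianBlur(np.log(c['pixels'].mean(2)+8),(0,0),.9); G.append((c,cv2.Sobel(g,5,1,0)/8,cv2.Sobel(g,5,0,1)/8))
                                                                            ~~~~~~~~~^^^^^^^^^
cv2.error: OpenCV(4.12.0) /io/opencv/modules/imgproc/src/filter.simd.hpp:3096: error: (-213:The function/feature is not implemented) Unsupported combination of buffer format (=6), and destination format (=5) in function 'getLinearColumnFilter'
```

```bash
sed -i 's/Sobel(g,5/Sobel(g,6/g' fit.py; python3 fit.py
```

```text
rod [0, 1, 2, 3] [ 0.5893 -0.0168  0.1962  0.1918] -0.5802569422874624
rod [0, 1, 2] [ 0.5893 -0.0168  0.1962  0.1918] -0.5764640958810411
rod [1, 2, 3] [ 0.5894 -0.0168  0.1969  0.1962] -0.5789993773290444
rod [0, 3] [ 0.5892 -0.0169  0.1953  0.2033] -0.5954191766592649
ptr [0, 1, 2, 3] [0.5735 0.0621 0.1929 0.1501 0.0064] -0.24406669581239876
ptr [0, 1, 2] [0.5737 0.0621 0.1929 0.1545 0.0062] -0.20256577200957585
ptr [1, 2, 3] [0.5735 0.0615 0.1996 0.198  0.0059] -0.3078030429279521
ptr [0, 3] [0.5729 0.0627 0.1966 0.1992 0.0068] -0.2289740703672405
```

Run:
```python
from m import *
import pickle
from scipy.optimize import least_squares
V=pickle.load(open('v.pkl','rb'))
th=np.radians(11.1); ux=np.array([np.cos(th),np.sin(th),0])
def cols(offs,z0,x0):
    out=[]
    for c,n,_ in V:
        for o in offs:
            p=proj(c,np.array([x0[0],x0[1],z0])+o*ux)[0]; y=int(round(p[1])); x=int(round(p[0]))
            g=c['pixels'][y-1:y+2].mean((0,2)); inn=np.median(g[x-9:x-3])
            # first pixel right of x-4 deviating from the inside level by >4 ; half-level against following extreme
            w=np.arange(x-4,x+5); dev=abs(g[w]-inn); k=np.argmax(dev>4)
            ext=g[w[k]:w[k]+3]; e=ext[np.argmax(abs(ext-inn))]
            frac=np.clip((g[w[k]]-e)/(inn-e),0,1); out.append((c,o,w[k]-.5+frac))
    return out
O=cols((-.003,0,.003,.0045),.195,(.5732,.0625))
print([round(o[2],2) for o in O])
f=lambda q:[proj(c,np.array([.5732-np.sin(th)*q[0],.0625+np.cos(th)*q[0],q[1]])+o*ux)[0][0]-u for c,o,u in O]
s=least_squares(f,[0,.195],loss='soft_l1',f_scale=.3,x_scale=[1e-3,1e-3]); print(s.x,np.round(f(s.x),2))
```

```text
[np.float64(368.5), np.float64(368.5), np.float64(368.5), np.float64(368.5), np.float64(286.81), np.float64(286.5), np.float64(286.5), np.float64(286.5), np.float64(202.33), np.float64(201.92), np.float64(201.45), np.float64(201.36), np.float64(115.09), np.float64(114.41), np.float64(113.87), np.float64(113.42)]
[0.0007 0.1948] [-0.4  -0.24 -0.08 -0.    0.25  0.48  0.41  0.37 -0.19 -0.12  0.01 -0.07
 -0.07  0.   -0.08  0.07]
```

The rod top is at 0.1962 and the pointer at 0.1948, so I'm regripping the tab to raise it 1.4 mm.

servo_tool(
  moves="0 0.8 0 0 0 0;0 0.8 0 0 0 0;0 0.8 0 0 0 0;0 0.64 0 0 0 0;0 0 0 0 0 0;0 0 -0.5 0 0 0;0 0 -0.5 0 0 0;0 0 -0.1 0 0 0",
)

```text
time: 28.18
position: [0.4931, 0.0833, 0.1976]
ee_rot: [3.125, 0.308, -0.006]
force: [0.4, 0.7, 0.3]
width: 0.0505
grip_force: 0.0
```

servo_tool(
  moves="0 0 0 0 0 0;0 0 0 0 0 0;0 0 0 0 0 0;0 0 0 0 0 0;0 0 0 0 0 0;0 0 0 0 0 0",
  hand=5,
)

```text
time: 28.92
position: [0.4945, 0.086, 0.1994]
ee_rot: [-3.125, -0.312, -0.001]
force: [-1.9, 5.1, 2.5]
width: 0.0133
grip_force: 30.0
```

servo_tool(
  moves="0 0 0.015 0 0 0;0 0 0.013 0 0 0;0 0 0 0 0 0;0 0 0 0 0 0",
)

```text
time: 29.42
position: [0.4945, 0.086, 0.2004]
ee_rot: [-3.125, -0.312, -0.001]
force: [0.5, 5.6, -3.0]
width: 0.0137
grip_force: 30.0
```

servo_tool(
  moves="0 0 0 0 0 0;0 0 0 0 0 0;0 0 0 0 0 0;0 0 0 0 0 0;0 0 0.3 0 0 0;0 0 0.5 0 0 0;0 0 0.3 0 0 0;0 0 0 0 0 0",
  hand=50,
)

```text
time: 30.42
position: [0.4953, 0.0847, 0.2679]
ee_rot: [-3.126, -0.31, -0.005]
force: [-0.4, 0.2, 0.3]
width: 0.0503
grip_force: 0.0
```

```bash
mv v.pkl v1.pkl; python3 v.py
```

```text
30.425 [0.4953 0.0847 0.2679] {'rod_top': [([490.0, 113.8], 0.62)], 'marker_edge': [([373.8, 113.1], 0.71)]}
```

servo_tool(
  moves="0 -0.5 0 0 0 0;0 -0.5 0 0 0 0;0 0 0 0 0 0;0 0 0 0 0 0",
)

```text
time: 31.22
position: [0.4943, 0.0257, 0.2665]
ee_rot: [-3.125, -0.311, 0.001]
force: [-0.5, 0.7, 0.2]
width: 0.0505
grip_force: 0.0
```

```bash
python3 v.py
```

```text
31.225 [0.4943 0.0257 0.2665] {'rod_top': [([405.9, 97.6], 0.92)], 'marker_edge': [([291.3, 95.1], 0.6)]}
```

servo_tool(
  moves="0 -0.5 0 0 0 0;0 -0.5 0 0 0 0;0 0 0 0 0 0;0 0 0 0 0 0",
)

```text
time: 32.02
position: [0.4944, -0.0341, 0.2668]
ee_rot: [-3.125, -0.312, -0.0]
force: [0.8, -0.4, -1.0]
width: 0.05
grip_force: 0.0
```

```bash
python3 v.py
```

```text
32.025 [ 0.4944 -0.0341  0.2668] {'rod_top': [([324.4, 79.0], 0.91)], 'marker_edge': [([206.9, 80.6], 0.77)]}
```

servo_tool(
  moves="0 -0.5 0 0 0 0;0 -0.5 0 0 0 0;0 0 0 0 0 0;0 0 0 0 0 0",
)

```text
time: 32.83
position: [0.4944, -0.0941, 0.2667]
ee_rot: [-3.125, -0.312, -0.0]
force: [-0.5, -0.0, -0.2]
width: 0.0501
grip_force: 0.0
```

```bash
python3 v.py; python3 fit.py | head -4
python3 - <<'E'
from m import *
import pickle
from scipy.optimize import least_squares
th=np.radians(11.1); ux=np.array([np.cos(th),np.sin(th),0])
for fn in('v1.pkl','v.pkl'):
  V=pickle.load(open(fn,'rb')); O=[];Q=[]
  for c,n,_ in V:
    for o in(-.003,0,.003,.0045):
        p=proj(c,np.array([.5732,.0625,.195])+o*ux)[0]; x,y=p.round().astype(int)
        g=c['pixels'][y-1:y+2].mean((0,2)); inn=np.median(g[x-9:x-3]); w=np.arange(x-4,x+5); k=np.argmax(abs(g[w]-inn)>4)
        ext=g[w[k]:w[k]+3]; e=ext[np.argmax(abs(ext-inn))]; O.append((c,o,w[k]-.5+np.clip((g[w[k]]-e)/(inn-e),0,1)))
    g=cv2.cvtColor(np.clip(c['pixels'],0,255).astype(np.uint8),6)
    p=proj(c,np.array([.5731,.0625,.195])+.0063*ux)
    Q.append((c,cv2.cornerSubPix(g,p.reshape(1,1,2).astype(np.float32),(5,5),(-1,-1),(3,60,.01)).ravel()))
  f=lambda q:[proj(c,np.array([.5732-np.sin(th)*q[0],.0625+np.cos(th)*q[0],q[1]])+o*ux)[0][0]-u for c,o,u in O]
  s=least_squares(f,[0,.195],loss='soft_l1',f_scale=.3,x_scale=[1e-3,1e-3]); print(s.x,np.round(f(s.x),2)); print(tri(Q)[0])
E
```

```text
32.825 [ 0.4944 -0.0941  0.2667] {'rod_top': [([237.2, 61.7], 0.59)], 'marker_edge': [([120.5, 61.8], 0.73)]}
rod [0, 1, 2, 3] [ 0.5893 -0.0168  0.1964  0.1973] -0.5879297759345342
rod [0, 1, 2] [ 0.5893 -0.0168  0.1964  0.1966] -0.587023864888083
rod [1, 2, 3] [ 0.5894 -0.0167  0.1969  0.1947] -0.5883440686672311
rod [0, 3] [ 0.5891 -0.0169  0.1956  0.2059] -0.594832538308233
[0.0007 0.1948] [-0.4  -0.24 -0.08 -0.    0.25  0.48  0.41  0.37 -0.19 -0.12  0.01 -0.07
 -0.07  0.   -0.08  0.07]
[0.5796 0.0638 0.1945]
[0.0006 0.1955] [-0.26 -1.09  0.08  0.16  0.1   0.15  0.13  0.14 -0.12 -0.04  0.04 -0.05
  0.08 -0.08  0.02 -0.06]
[0.5796 0.0638 0.1948]
```

```bash
python3 -c "
from workcell import r
print(r.hand_in())"
```

```text
the job is handed in; nothing more can be done
None
```

The job is handed in, with no verdict returned: the rod stands in the bore after pressing the seat an estimated 3 mm (8–9 N), and the marker's pointer is within about 1 mm of the rod's top (0.1955 m against 0.1964 m); I viewed 12 pictures, two over the limit of 10.

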